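# Tip the cabochon tray to its red corner over the light pad

## Task

Pick up the white sorting tray by its black overhead grip, carry it to the light pad without spilling, and tip it about 35 degrees towards its red corner so that all three glass cabochons slide together into that corner. Finish while still holding the tray up and steady like that, tilted, its red corner above the middle of the light pad and a few centimetres clear of it: do not set it down or let go. Leave the jar, the paddle and the brick where they are.

Things in the scene. Friction and masses are not known exactly. Their poses are not given: they have to be found in the camera images.
- tray: White square tray, 158 x 158 mm outside, walls 36 mm high, walls and floor 4 mm thick, 240 to 400 g. Origin: centre of the underside, z up. Its x axis points along a diagonal to the red corner, which starts turned roughly towards the robot; the overhead handle (steel bar on posts at the two side corners) runs along y, the other diagonal. Parts begin to slide at 15 to 25 degrees of tilt
- tray_grip (a point): Centre of the black rubber grip mid-way on the handle bar, 94 mm above the tray's underside. 80 mm long along the tray's y, 20 mm wide along its x (close the fingers along x), 24 mm tall, 46 mm of free space between wall tops and grip. A grip of 30 N or more keeps it from turning in the fingers
- tray_corner (a point): Inner collecting corner of the tray, at floor level: tray frame (106, 0, 4) mm. Both walls are capped in red for 50 mm from this corner
- cab_amber: Amber polished glass cabochon (flat-bottomed dome), 26 mm across, 14.5 mm high, 18 g, loose on the floor of the tray. Origin at the centre of its flat underside. Slides freely on the tray (friction about 0.18)
- cab_green: Green polished glass cabochon (flat-bottomed dome), 26 mm across, 14.5 mm high, 18 g, loose on the floor of the tray. Origin at the centre of its flat underside. Slides freely on the tray (friction about 0.18)
- cab_blue: Blue polished glass cabochon (flat-bottomed dome), 26 mm across, 14.5 mm high, 18 g, loose on the floor of the tray. Origin at the centre of its flat underside. Slides freely on the tray (friction about 0.18)
- lightpad: Fixed flat light pad on the bench, black frame 140 x 140 mm with a bright white face, 12 mm high. Origin at the centre of its underside, x and y along its sides. It and the tray may be on either side, left or right
- jar: Bystander: closed jar of green glass with a brass lid, 60 mm across, 75 mm high. Origin at the centre of its underside
- paddle: Bystander: flat paddle (spatula) with a wooden handle, 240 mm long along its x axis, lying on the bench at the left. Origin under its centre
- brick: Bystander: terracotta-coloured fire brick, 115 x 65 x 50 mm, on the bench at the right. Origin at the centre of its underside
There are look-alikes about, which are no part of the job. Of the things that look like the tray, the smallest one is meant.

How it is judged:
By the outcome, as a careful person would: the job done as asked, in the order asked, and still so for the second after the job is handed in, while the arm keeps its last pose, push and grip.
It also fails if it takes over 45 s, if anything falls off the work surface, if the arm or the gripper's body presses on something with over 40 N, if the wrist force passes 120 N, or if a joint passes its speed limit or range.

## Robot

A 6-joint arm with a two-finger parallel gripper is mounted at the origin on the work surface. World frame = base frame: x ahead of the robot, y to its left, z up, the work surface at z = 0. Lengths are in m, angles in rad, forces in N, time in s.
With the tool pointing down it reaches from about 0.325 to 0.75 m from the base axis. Payload 7.6 kg.
Tool frame: the origin (TCP) lies on the centre line of the jaws, within the pads' length; the fingertips stand 19 mm ahead of it and the grasp point (between the pads) is the TCP; z points along the fingers, y is the direction in which the jaws open and shut (so a half turn about z gives the same grasp; the last joint's range is limited). The gripper opens to 85 mm and grips with 20 to 120 N. Pads are 22 mm wide; open, the fingers measure 114 mm over their backs; the gripper's body (76 mm by 85 mm) begins 54 mm behind the grasp point. The pads swing forward as they close: fully open they stand 13 mm farther back than shut.
Start: joints at [-1.334, 0.052, 1.401, -0, 1.689, -0.07], TCP at [0.159, -0.5, 0.25] pointing down, gripper open.
Joint ranges: [-2.9, 2.9], [-0.91, 2.17], [0.12, 2.37], [-1.06, 4.2], [0.26, 2.73], [-2.93, 2.93]. Speed limits (rad/s): [2.57, 2.57, 3.01, 3.14, 3.14, 3.14].

## Interface

Orientations are given as a rotation vector (axis times angle).
In Python, from workcell import manip, imaging gives the robot as it stands.
- The arm moves only by the tool drive_tool, never from a script. Its argument "increments" is a list of rows, each a list of 3 entries, a list of its own where there are three numbers: the shift along the tool's x, y, z in cm, then the turn about the tool's z in degrees, then the opening, from -1 (shut) to 1 (fully open), so that 0 is half open. A call has 1 to 5 rows; each row shifts and turns the commanded pose from where the row before left it, along the tool's axes as they then stand; what a row does not reach is not made up. A row lasts 1/10 s, in which the tool goes at most 50 mm and 8.59 degrees, less where a joint would pass 70% of its speed; a pose out of reach is approached as far as the arm can. A call with a gripper value outside its range is refused whole. The fingers move at their own pace and stop on an object; the grip force is fixed at half the most. Time passes only in rows, so rows that do not move let the fingers close. It gives the time, the measured TCP pose, the force and the opening at its end, in the units of the state.
- manip.get_state(): the state, without advancing time (a new reading comes with each control period).
- imaging.read_camera(name): name is "scene" or "top" or "wrist"; returns (picture, depth): 400x640x3 uint8, red, green, blue; 400x640 float32, m along the optical axis (not along the pixel's ray), 0 where there is no reading.
- imaging.camera_params(name): a dict with "mtx" (3x3 intrinsics, pixels), "pose" (4x4, takes a point from camera to world coordinates). Camera axes: x right, y down, z forward; pixel columns grow to the right and rows downward; lengths in m; the calibration is good to about 2 mm. A picture is of the moment at which its call begins: read the wrist's pose just before it. camera_params takes no time and is no camera call; for the wrist camera it gives the pose at the moment of the call.
- manip.hand_in(): hands the job in, once; it reports no verdict.
The state is a dict: "time_s": time; "qpos": joint angles; "qd": joint speeds; "tau": joint torques, N m; "ee_pos": TCP position; "tcp_rot": TCP orientation; "wrist_force": force on the tool from outside, world axes, zero at the start; "torque": the same for the moment, N m; "width": finger opening in m.
Only numpy, scipy, OpenCV 4.12 (cv2) and the standard library are available. Lean on these libraries where they do the work, as an engineer would, in place of code of your own. Each camera call takes 0.05 s, during which the arm holds its last target. There are 200 camera calls.

## Working session

There is one attempt and no reset: what is moved stays moved. The work goes in short steps, Python scripts to look and compute and a tool call to move; the robot and the scene stay as the last step left them, time stands still between calls to the robot, and variables do not carry over. Pictures are saved under pics/ and viewed, about 8 in all and at most 12, crops included, and the job is handed in when it is done.

Besides the shell and the picture viewer there is one more tool, called after "Call:" as name(argument=value, ...) on one line, values as JSON. drive_tool: Moves the arm, as the interface text tells. Its arguments: {"type":"object","properties":{"increments":{"type":"array"}},"required":["increments"]}

```bash
ls -R . | head -30; mkdir -p pics; python3 - <<'E'
from workcell import manip, imaging
import cv2,numpy as np
s=manip.get_state(); print({k:np.round(v,3) for k,v in s.items()})
for n in ["scene","top"]:
    p,d=imaging.read_camera(n); cv2.imwrite(f"pics/{n}0.png",p[:,:,::-1]); np.savez(f"{n}0.npz",p=p,d=d,**imaging.camera_params(n)); print(imaging.camera_params(n))
print(dir(manip),dir(imaging))
E
```

```text
.:
pics

./pics:
{'time_s': np.float64(0.0), 'qpos': array([-1.334,  0.053,  1.402, -0.   ,  1.689, -0.07 ]), 'qd': array([-0.001, -0.002, -0.001,  0.001,  0.001,  0.   ]), 'tau': array([-2.0000e-03, -3.8166e+01, -3.6019e+01, -0.0000e+00,  6.0000e-03,
       -0.0000e+00]), 'ee_pos': array([ 0.159, -0.5  ,  0.249]), 'tcp_rot': array([-3.103, -0.48 ,  0.   ]), 'wrist_force': array([ 0.475, -0.179,  0.335]), 'torque': array([ 0.049, -0.006,  0.033]), 'width': np.float64(0.085)}
{'mtx': array([[368.63843347,   0.        , 319.70896482],
       [  0.        , 368.63843347, 195.21780468],
       [  0.        ,   0.        ,   1.        ]]), 'pose': array([[-0.43563603,  0.75771097, -0.48589642,  1.01984234],
       [ 0.90007082,  0.37249811, -0.22609218,  0.23659406],
       [ 0.00968297, -0.53583509, -0.84426714,  0.98534201],
       [ 0.        ,  0.        ,  0.        ,  1.        ]])}
{'mtx': array([[430.76178892,   0.        , 315.35302703],
       [  0.        , 430.76178892, 201.81605064],
       [  0.        ,   0.        ,   1.        ]]), 'pose': array([[ 0.03022038, -0.98880776
[... 306 characters left out ...]
ormat__', '__ge__', '__getattribute__', '__getstate__', '__gt__', '__hash__', '__init__', '__init_subclass__', '__le__', '__lt__', '__module__', '__ne__', '__new__', '__reduce__', '__reduce_ex__', '__repr__', '__setattr__', '__sizeof__', '__str__', '__subclasshook__', '__weakref__', 'get_state', 'hand_in'] ['__class__', '__delattr__', '__dict__', '__dir__', '__doc__', '__eq__', '__format__', '__ge__', '__getattribute__', '__getstate__', '__gt__', '__hash__', '__init__', '__init_subclass__', '__le__', '__lt__', '__module__', '__ne__', '__new__', '__reduce__', '__reduce_ex__', '__repr__', '__setattr__', '__sizeof__', '__str__', '__subclasshook__', '__weakref__', 'camera_params', 'read_camera']
```

View pics/top0.png

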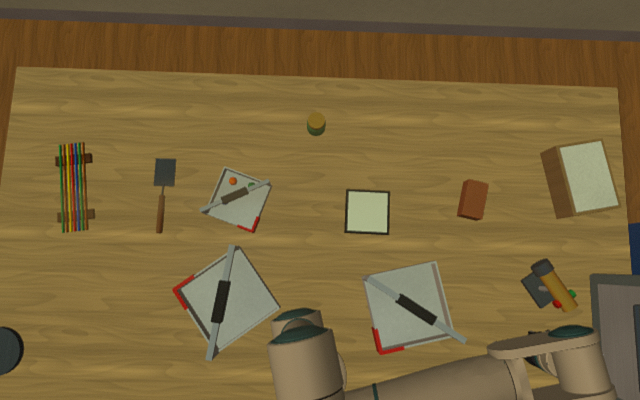

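View pics/scene0.png

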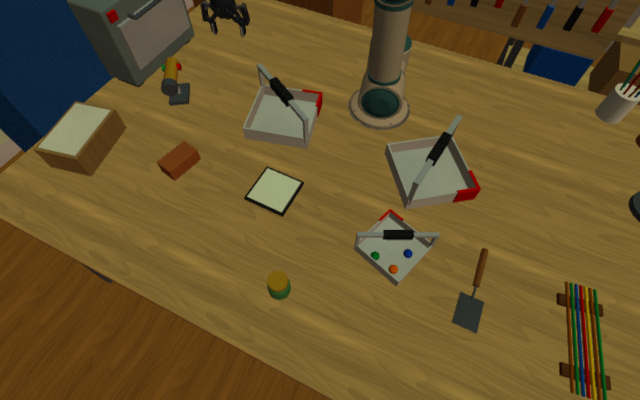

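```bash
cat > h.py <<'E'
import numpy as np,cv2
from scipy.spatial.transform import Rotation as R
def cloud(d,K,T):
    v,u=np.mgrid[:d.shape[0],:d.shape[1]]
    P=np.stack([(u-K[0,2])/K[0,0]*d,(v-K[1,2])/K[1,1]*d,d],-1)
    return P@T[:3,:3].T+T[:3,3]
def onplane(uv,z,K,T):
    r=np.array([(uv[0]-K[0,2])/K[0,0],(uv[1]-K[1,2])/K[1,1],1.])@T[:3,:3].T
    return T[:3,3]+r*(z-T[2,3])/r[2]
def hsv(p): return cv2.cvtColor(p,cv2.COLOR_RGB2HSV)
E
python3 - <<'E'
from h import *
for n,box in (("top",(195,160,278,238)),("scene",(350,205,445,290))):
    f=np.load(n+"0.npz"); p,d,K,T=f["p"],f["d"],f["mtx"],f["pose"]; X=cloud(d,K,T); H=hsv(p)
    b=np.zeros(d.shape,bool); u0,v0,u1,v1=box; b[v0:v1,u0:u1]=1
    g=b&(X[...,2]>.08)&(X[...,2]<.125)
    blk=g&(H[...,2]<70)
    for nm,m in (("bar",g),("grip",blk)):
        q=X[m]; c=q.mean(0); w,V=np.linalg.eigh(np.cov(q[:,:2].T)); e=(q[:,:2]-c[:2])@V[:,1]
        print(n,nm,m.sum(),c,np.median(q[:,2]),q[:,2].max(),"dir",np.degrees(np.arctan2(V[1,1],V[0,1])),"ext",e.min(),e.max(),"midpt",c[:2]+V[:,1]*(e.min()+e.max())/2)
    red=b&((H[...,0]<5)|(H[...,0]>174))&(H[...,1]>170)&(H[...,2]>80)&(X[...,2]>.02)
    print("red",red.sum(),X[red].mean(0),X[red].min(0),X[red].max(0))
    for nm,lo,hi in (("amber",6,16),("green",50,85),("blue",105,130)):
        m=b&(H[...,0]>=lo)&(H[...,0]<=hi)&(H[...,1]>150)&(X[...,2]>.0)
        print(nm,m.sum(),X[m].mean(0) if m.any() else 0)
f=np.load("top0.npz"); p,d,K,T=f["p"],f["d"],f["mtx"],f["pose"];X=cloud(d,K,T)
b=np.zeros(d.shape,np.uint8); b[180:245,335:400]=1
m=((hsv(p)[...,2]>190)&(hsv(p)[...,1]<70)&(b>0)).astype(np.uint8); r=cv2.minAreaRect(cv2.findNonZero(m)); print(r)
print("pad",onplane(r[0],.012,K,T), X[m>0].mean(0))
for nm,(u,v) in dict(jar=(316,122),brick=(473,200),padh=(165,172)).items(): print(nm,X[v,u])
E
```

```text
top bar 449 [0.52656038 0.24229032 0.10173874] 0.10166243146704379 0.11300478117926183 dir 115.86430108914975 ext -0.10994402876653463 0.10962957227186097 midpt [0.52662897 0.24214884]
top grip 54 [0.5216472  0.24382505 0.10445145] 0.1061089185268812 0.11297544488893241 dir 117.58882048720518 ext -0.04143914392673867 0.03372389540533742 midpt [0.52343376 0.24040606]
red 60 [0.44454026 0.19811213 0.03793389] [0.42674808 0.17642633 0.03110612] [0.4703756  0.23665924 0.04505718]
amber 76 [0.52686715 0.23842545 0.01603986]
green 1 [0.5770644  0.21323258 0.01359345]
blue 0 0
scene bar 617 [0.53079228 0.23945006 0.09966631] 0.09960233044720046 0.10999877893547294 dir 115.89590046506468 ext -0.10836727593920481 0.111544252935281 midpt [0.53009853 0.24087904]
scene grip 300 [0.53100034 0.24138444 0.1023242 ] 0.10476179442477046 0.10999877893547294 dir 115.86124032831835 ext -0.040366121338240926 0.10208411964496011 midpt [0.51753986 0.269153  ]
red 50 [0.44378934 0.20198191 0.03785092] [0.42827217 0.1761959  0.03256403] [0.47127125 0.23645596 0.04136476]
amber 99 [0.53702325 0.24131847 0.0197278 ]
green 43 [0.5740547  0.20455979 0.01706422]
blue 47 [0.52730874 0.28561564 0.01675797]Traceback (most recent call last):
  File "<stdin>", line 17, in <module>
cv2.error: OpenCV(4.12.0) /io/opencv/modules/imgproc/src/convhull.cpp:143: error: (-215:Assertion failed) total >= 0 && (depth == CV_32F || depth == CV_32S) in function 'convexHull'
```

Call:
drive_tool(increments=[[[0,0,-3],0,1],[[0,0,-3],0,1]])

```text
time_s: 0.3
ee_pos: [0.1585, -0.5, 0.3097]
tcp_rot: [-3.101, -0.48, 0.0]
wrist_force: [-0.2, -0.8, 0.4]
width: 0.085
```

Call:
drive_tool(increments=[[[4.9,0.4,0],-5.1,1],[[4.9,0.4,0],-5.1,1],[[4.9,0.4,0],-5.1,1],[[4.9,0.4,0],-5.1,1],[[4.9,0.4,0],-5.1,1]])

```text
time_s: 0.8
ee_pos: [0.3845, -0.4037, 0.3096]
tcp_rot: [-2.919, -1.158, 0.001]
wrist_force: [0.9, -0.1, -0.5]
width: 0.0855
```

Call:
drive_tool(increments=[[[4.9,0.4,0],-5.1,1],[[4.9,0.4,0],-5.1,1],[[4.9,0.4,0],-5.1,1],[[4.9,0.4,0],-5.1,1],[[4.9,0.4,0],-5.1,1]])

```text
time_s: 1.3
ee_pos: [0.5451, -0.2201, 0.3095]
tcp_rot: [-2.592, -1.774, 0.001]
wrist_force: [-0.1, -0.7, -0.4]
width: 0.0853
```

```bash
python3 - <<'E'
from h import *
from workcell import manip
s=manip.get_state(); print(s["time_s"],np.round(s["qpos"],3),np.round(s["ee_pos"],4)); print(R.from_rotvec(s["tcp_rot"]).as_matrix().round(4))
f=np.load("top0.npz"); p,d,K,T=f["p"],f["d"],f["mtx"],f["pose"];X=cloud(d,K,T)
print(p[205:222:6,350:390:8].tolist())
for nm,(u,v) in dict(jar=(316,122),brick=(473,200),paddle=(165,172),pad=(367,212)).items(): print(nm,X[v,u])
for uv in ((347,190),(389,191),(388,233),(346,232)): print(onplane(uv,.012,K,T))
E
```

```text
1.3 [-0.446  0.228  1.091 -0.     1.824 -0.076] [ 0.5451 -0.2201  0.3095]
[[ 3.619e-01  9.322e-01 -1.100e-03]
 [ 9.322e-01 -3.619e-01  4.000e-04]
 [-0.000e+00 -1.200e-03 -1.000e+00]]
[[[169, 177, 136], [169, 177, 136], [169, 178, 136], [169, 176, 133], [173, 179, 135]], [[172, 180, 138], [171, 179, 138], [171, 179, 136], [170, 176, 135], [171, 179, 136]], [[173, 181, 138], [169, 177, 137], [169, 177, 135], [171, 180, 137], [170, 176, 136]]]
jar [0.76864646 0.0083275  0.07020944]
brick [ 0.54336207 -0.48330891  0.04935056]
paddle [ 0.60983772  0.48506152 -0.00139898]
pad [ 0.50003444 -0.16110444  0.01378118]
[ 0.56840535 -0.09699905  0.012     ]
[ 0.56961323 -0.23037799  0.012     ]
[ 0.43625238 -0.22794424  0.012     ]
[ 0.43523638 -0.09647118  0.012     ]
```

Call:
drive_tool(increments=[[[0,5,0],0,1],[[0,5,0],0,1],[[0,5,0],0,1],[[0,5,0],0,1],[[0,5,0],0,1]])

```text
time_s: 1.8
ee_pos: [0.7207, -0.2911, 0.2996]
tcp_rot: [2.583, 1.761, 0.016]
wrist_force: [42.4, -19.7, 42.0]
width: 0.0854
```

```bash
cat > st.py <<'E'
from h import *
from workcell import manip
s=manip.get_state(); M=R.from_rotvec(s["tcp_rot"]).as_matrix()
print(round(s["time_s"],2),"q",np.round(s["qpos"],3),"p",np.round(s["ee_pos"],4),"F",np.round(s["wrist_force"],1),"w",round(s["width"],4),"r",np.hypot(*s["ee_pos"][:2]).round(3)); print(M.round(4).tolist(),"yang",np.degrees(np.arctan2(M[1,1],M[0,1])).round(2),"tilt",np.degrees(np.arccos(-M[2,2])).round(2))
E
python3 st.py
```

```text
1.8 q [-4.320e-01  9.440e-01  1.210e-01  1.000e-03  2.058e+00 -5.700e-02] p [ 0.7207 -0.2911  0.2996] F [ 42.4 -19.7  42. ] w 0.0854 r 0.777
[[0.3653, 0.9307, 0.0172], [0.9309, -0.3652, -0.0069], [-0.0002, 0.0185, -0.9998]] yang -21.42 tilt 1.06
```

Call:
drive_tool(increments=[[[0,1,0],0,1],[[0,1,0],0,1],[[0,1,0],0,1],[[0,1,0],0,1]])

```text
time_s: 2.2
ee_pos: [0.7309, -0.2948, 0.2931]
tcp_rot: [2.562, 1.747, 0.041]
wrist_force: [0.3, -0.2, 0.4]
width: 0.0853
```

```bash
python3 st.py
```

```text
2.2 q [-4.310e-01  9.520e-01  1.210e-01  2.000e-03  2.019e+00 -5.600e-02] p [ 0.7309 -0.2948  0.2931] F [ 0.3 -0.2  0.4] w 0.0853 r 0.788
[[0.3653, 0.9298, 0.0449], [0.9309, -0.3648, -0.0185], [-0.0008, 0.0485, -0.9988]] yang -21.42 tilt 2.78
```

Call:
drive_tool(increments=[[[0,5,0],0,1],[[0,5,0],0,1],[[0,5,0],0,1],[[0,5,0],0,1],[[0,5,0],0,1]])

```text
time_s: 2.7
ee_pos: [0.7867, -0.3152, 0.2424]
tcp_rot: [2.461, 1.678, 0.159]
wrist_force: [0.8, 0.9, -0.0]
width: 0.0853
```

```bash
python3 st.py
```

```text
2.7 q [-0.427  1.023  0.121  0.008  1.807 -0.05 ] p [ 0.7867 -0.3152  0.2424] F [ 0.8  0.9 -0. ] w 0.0853 r 0.847
[[0.3654, 0.914, 0.1762], [0.9308, -0.3584, -0.0711], [-0.0019, 0.19, -0.9818]] yang -21.41 tilt 10.96
```

Call:
drive_tool(increments=[[[0,0.6,-3],0,1],[[0,0.6,-3],0,1],[[0,0.6,-3],0,1]])

```text
time_s: 3.0
ee_pos: [0.7603, -0.3043, 0.3231]
tcp_rot: [2.446, 1.668, 0.175]
wrist_force: [-0.3, 1.0, 0.5]
width: 0.0851
```

```bash
python3 st.py
```

```text
3.0 q [-0.429  0.921  0.121  0.01   1.888 -0.051] p [ 0.7603 -0.3043  0.3231] F [-0.3  1.   0.5] w 0.0851 r 0.819
[[0.3654, 0.9102, 0.195], [0.9308, -0.3568, -0.0787], [-0.002, 0.2103, -0.9776]] yang -21.41 tilt 12.14
```

Call:
drive_tool(increments=[[[0,-2.5,-0.5],0,1],[[0,-4.9,-1],0,1],[[0,-4.9,-1],0,1],[[0,-4.9,-1],0,1],[[0,-4.9,-1],0,1]])

```text
time_s: 3.5
ee_pos: [0.5779, -0.2331, 0.325]
tcp_rot: [2.443, 1.666, 0.178]
wrist_force: [0.9, -0.6, 1.4]
width: 0.0855
```

Call:
drive_tool(increments=[[[0,-4.9,-1],0,1],[[0,-4.9,-1],0,1],[[0,-4.9,-1],0,1],[[0,-3,-0.6],0,1],[[0,-2,-0.4],0,1]])

```text
time_s: 4.0
ee_pos: [0.391, -0.1597, 0.3239]
tcp_rot: [2.441, 1.665, 0.178]
wrist_force: [-0.3, -0.1, 0.8]
width: 0.0857
```

```bash
python3 st.py
```

```text
4.0 q [-0.489 -0.411  1.674  0.022  1.662 -0.111] p [ 0.391  -0.1597  0.3239] F [-0.3 -0.1  0.8] w 0.0857 r 0.422
[[0.3654, 0.9091, 0.2001], [0.9308, -0.3562, -0.0818], [-0.0031, 0.2161, -0.9764]] yang -21.4 tilt 12.48
```

Call:
drive_tool(increments=[[[0,-3,-0.6],0,1],[[0,-3,-0.6],0,1],[[0,-3,-0.6],0,1],[[0,-3,-0.6],0,1],[[0,-3,-0.6],0,1]])

```text
time_s: 4.5
ee_pos: [0.2489, -0.1038, 0.3211]
tcp_rot: [2.441, 1.666, 0.176]
wrist_force: [-0.6, -0.0, 1.0]
width: 0.0852
```

```bash
python3 st.py
```

```text
4.5 q [-0.57  -0.893  1.956  0.04   1.866 -0.181] p [ 0.2489 -0.1038  0.3211] F [-0.6 -0.   1. ] w 0.0852 r 0.27
[[0.3651, 0.9095, 0.1986], [0.931, -0.3559, -0.0818], [-0.0037, 0.2148, -0.9767]] yang -21.37 tilt 12.41
```

Call:
drive_tool(increments=[[[0,-3,-0.6],0,1],[[0,-3,-0.6],0,1],[[0,-3,-0.6],0,1]])

```text
time_s: 4.8
ee_pos: [0.2233, -0.0964, 0.3424]
tcp_rot: [2.481, 1.692, 0.136]
wrist_force: [0.1, 0.0, 0.8]
width: 0.0855
```

```bash
python3 st.py
```

```text
4.8 q [-0.598 -0.909  1.912  0.038  1.978 -0.206] p [ 0.2233 -0.0964  0.3424] F [0.1 0.  0.8] w 0.0855 r 0.243
[[0.3652, 0.9187, 0.1505], [0.9309, -0.3602, -0.0604], [-0.0013, 0.1622, -0.9868]] yang -21.41 tilt 9.33
```

Call:
drive_tool(increments=[[[0,-4.9,-0.7],0,1],[[0,-4.9,-0.6],0,1],[[0,-4.9,-0.4],0,1]])

```text
time_s: 5.1
ee_pos: [0.182, -0.0884, 0.3868]
tcp_rot: [2.539, 1.734, 0.076]
wrist_force: [-1.3, -0.6, -0.7]
width: 0.0852
```

```bash
python3 st.py
```

```text
5.1 q [-0.672 -0.909  1.812  0.033  2.161 -0.28 ] p [ 0.182  -0.0884  0.3868] F [-1.3 -0.6 -0.7] w 0.0852 r 0.202
[[0.364, 0.9281, 0.0779], [0.9314, -0.3631, -0.0264], [0.0037, 0.0821, -0.9966]] yang -21.37 tilt 4.72
```

Call:
drive_tool(increments=[[[0,4,2],0,1],[[0,3,4],0,1],[[0,1,4.5],0,1],[[0,0,4.5],0,1],[[0,0,3],0,1]])

```text
time_s: 5.6
ee_pos: [0.2706, -0.1221, 0.2109]
tcp_rot: [2.539, 1.733, 0.077]
wrist_force: [-0.3, 0.3, 0.3]
width: 0.0856
```

Call:
drive_tool(increments=[[[0,-4,-0.2],0,1],[[0,-4,-0.2],0,1],[[0,-4,-0.2],0,1]])

```text
time_s: 5.9
ee_pos: [0.2133, -0.1061, 0.2156]
tcp_rot: [2.575, 1.757, 0.042]
wrist_force: [0.3, 0.0, 0.4]
width: 0.0854
```

```bash
python3 st.py
```

```text
5.9 q [-0.636 -0.909  2.163  0.018  1.856 -0.258] p [ 0.2133 -0.1061  0.2156] F [0.3 0.  0.4] w 0.0854 r 0.238
[[0.3642, 0.9306, 0.0357], [0.9313, -0.3643, -0.0046], [0.0087, 0.035, -0.9994]] yang -21.38 tilt 2.06
```

Call:
drive_tool(increments=[[[0,-4,0],0,1],[[0,-3,0],0,1]])

```text
time_s: 6.1
ee_pos: [0.199, -0.1087, 0.2206]
tcp_rot: [-2.584, -1.764, -0.012]
wrist_force: [-0.9, 0.1, 0.3]
width: 0.0854
```

```bash
python3 st.py
```

```text
6.1 q [-0.677 -0.909  2.153  0.012  1.907 -0.3  ] p [ 0.199  -0.1087  0.2206] F [-0.9  0.1  0.3] w 0.0854 r 0.227
[[0.3642, 0.9313, -0.0007], [0.9312, -0.3641, 0.0151], [0.0138, -0.0062, -0.9999]] yang -21.35 tilt 0.87
```

Call:
drive_tool(increments=[[[0,4.5,-1],0,1],[[0,4.5,-1],0,1],[[0,4.5,-1],0,1],[[0,4.4,-1],0,1],[[4.5,0,-1],0,1]])

```text
time_s: 6.6
ee_pos: [0.3846, -0.1355, 0.2662]
tcp_rot: [-2.584, -1.754, -0.007]
wrist_force: [0.4, 1.5, 0.6]
width: 0.0853
```

Call:
drive_tool(increments=[[[4.5,0,0],0,1],[[4.5,0,0],0,1],[[4.5,0,0],0,1],[[4.5,0,0],0,1],[[4.5,0,0],0,1]])

```text
time_s: 7.1
ee_pos: [0.4648, 0.0788, 0.2739]
tcp_rot: [-2.584, -1.764, -0.019]
wrist_force: [0.5, -0.8, -0.0]
width: 0.0853
```

Call:
drive_tool(increments=[[[4.5,0,0],0,1],[[4.5,0,0],0,1],[[4.5,0,0],0,1],[[4.0,0,0],0,1],[[0,0,0],-8,1]])

```text
time_s: 7.6
ee_pos: [0.5285, 0.2437, 0.2749]
tcp_rot: [-2.448, -1.945, -0.018]
wrist_force: [-0.5, -0.1, -0.3]
width: 0.0853
```

Call:
drive_tool(increments=[[[0,0,0],-8,1],[[0,0,0],-8,1],[[0,0,0],-8,1],[[0,0,0],-8,1],[[0,0,0],-7.2,1]])

```text
time_s: 8.1
ee_pos: [0.5282, 0.2399, 0.2766]
tcp_rot: [-1.657, -2.659, -0.026]
wrist_force: [-0.5, 0.1, 0.3]
width: 0.0857
```

```bash
python3 st.py; python3 - <<'E'
from h import *
from workcell import manip,imaging
c=imaging.camera_params("wrist"); p,d=imaging.read_camera("wrist"); np.savez("wrist0.npz",p=p,d=d,**c); cv2.imwrite("pics/wrist0.png",p[:,:,::-1])
E
```

```text
8.1 q [ 0.355  0.198  1.191  0.017  1.745 -0.099] p [0.5282 0.2399 0.2766] F [-0.5  0.1  0.3] w 0.0857 r 0.58
[[-0.4409, 0.8976, 0.0016], [0.8974, 0.4408, 0.0187], [0.0161, 0.0097, -0.9998]] yang 26.16 tilt 1.08
```

View pics/wrist0.png

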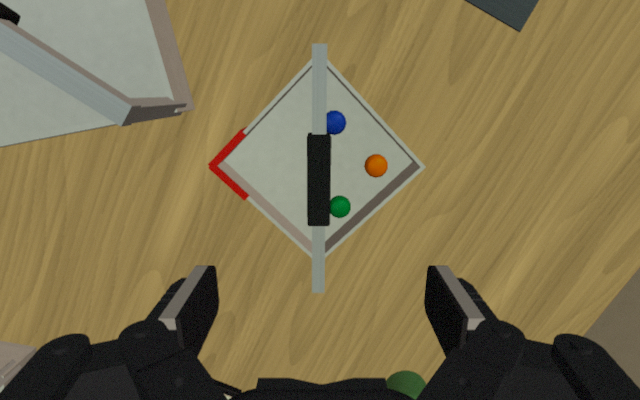

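```bash
python3 - <<'E'
from h import *
f=np.load("wrist0.npz");p,d,K,T=f["p"],f["d"],f["mtx"],f["pose"]; X=cloud(d,K,T);H=hsv(p)
m=np.zeros(d.shape,np.uint8); m[120:240,290:345]=(H[120:240,290:345,2]<60)
r=cv2.minAreaRect(cv2.findNonZero(m)); b=cv2.boxPoints(r)
W=np.array([onplane(q,.106,K,T) for q in b]); print(r,W.round(4),W.mean(0))
t=(X[...,2]>.085)&(X[...,2]<.13); q=X[20:300,300:340][t[20:300,300:340]]
c=q.mean(0); w,V=np.linalg.eigh(np.cov(q[:,:2].T)); e=(q[:,:2]-c[:2])@V[:,1]
print(c,np.degrees(np.arctan2(V[1,1],V[0,1])),c[:2]+V[:,1]*(e.min()+e.max())/2)
g=X[m>0];print(g.mean(0),g[:,2].max())
E
```

```text
((318.5, 178.5), (93.0, 23.0), 90.0) [[0.4981 0.2754 0.106 ]
 [0.515  0.2837 0.106 ]
 [0.5513 0.2111 0.106 ]
 [0.533  0.2022 0.106 ]] [0.52436433 0.24308329 0.106     ]
[0.52051851 0.25121589 0.10305225] 115.73943731287835 [0.52494037 0.2420441 ]
[0.52393787 0.24388655 0.10756575] 0.40232070021596106
```

Call:
drive_tool(increments=[[[0,-0.1,4.5],0.3,1],[[0,-0.1,4.5],0,1],[[0,-0.1,4.5],0,1],[[0,0,3],0,1],[[0,0,1.6],0,1]])

```text
time_s: 8.65
ee_pos: [0.524, 0.2414, 0.0913]
tcp_rot: [-1.672, -2.645, -0.019]
wrist_force: [-0.2, 0.6, 0.8]
width: 0.0856
```

Call:
drive_tool(increments=[[[0,0,0],0,0],[[0,0,0],0,-0.3],[[0,0,0],0,-0.6],[[0,0,0],0,-1],[[0,0,0],0,-1]])

```text
time_s: 9.15
ee_pos: [0.5254, 0.2422, 0.0946]
tcp_rot: [-1.67, -2.649, -0.024]
wrist_force: [2.6, 1.0, 1.5]
width: 0.0192
```

Call:
drive_tool(increments=[[[0,0,0],0,-1],[[0,0,0],0,-1]])

```text
time_s: 9.35
ee_pos: [0.5254, 0.2422, 0.0946]
tcp_rot: [-1.67, -2.649, -0.024]
wrist_force: [0.5, 0.5, 5.9]
width: 0.0189
```

```bash
python3 st.py
```

```text
9.35 q [ 0.36   0.299  1.44   0.017  1.397 -0.088] p [0.5254 0.2422 0.0946] F [0.5 0.5 5.9] w 0.0189 r 0.579
[[-0.431, 0.9024, -0.0002], [0.9022, 0.4309, 0.018], [0.0164, 0.0076, -0.9998]] yang 25.53 tilt 1.03
```

Call:
drive_tool(increments=[[[0,0,-0.7],0,-1],[[0,0,-1.4],0,-1],[[0,0,-2.1],0,-1],[[0,0,-2.8],0,-1],[[0,0,-3.2],0,-1]])

```text
time_s: 9.85
ee_pos: [0.5242, 0.2399, 0.1954]
tcp_rot: [-1.669, -2.646, -0.017]
wrist_force: [-0.3, -0.1, -4.7]
width: 0.0191
```

Call:
drive_tool(increments=[[[0,0,-3.2],0,-1],[[0,0,-2.8],0,-1],[[0,0,-2.1],0,-1],[[0,0,-1.4],0,-1],[[0,0,-0.7],0,-1]])

```text
time_s: 10.35
ee_pos: [0.5253, 0.2384, 0.2984]
tcp_rot: [-1.67, -2.648, -0.022]
wrist_force: [0.5, 0.2, -3.9]
width: 0.019
```

Call:
drive_tool(increments=[[[0,0,0],0,-1]])

```text
time_s: 10.45
ee_pos: [0.5252, 0.2384, 0.2973]
tcp_rot: [-1.669, -2.648, -0.021]
wrist_force: [0.7, -0.1, -4.6]
width: 0.0191
```

```bash
python3 st.py; python3 - <<'E'
from h import *
from workcell import manip,imaging
c=imaging.camera_params("wrist"); p,d=imaging.read_camera("wrist"); cv2.imwrite("pics/wrist1.png",p[:,:,::-1])
E
```

```text
10.45 q [ 0.354  0.191  1.158  0.017  1.789 -0.088] p [0.5252 0.2384 0.2973] F [ 0.7 -0.1 -4.6] w 0.0191 r 0.577
[[-0.4312, 0.9023, -0.0023], [0.9021, 0.4311, 0.0173], [0.0166, 0.0054, -0.9998]] yang 25.54 tilt 1.0
```

View pics/wrist1.png

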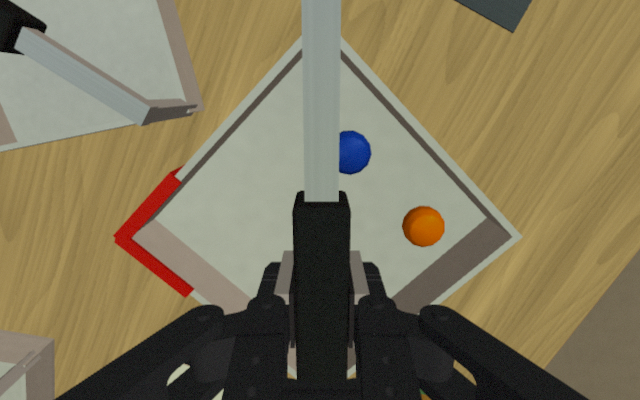

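Call:
drive_tool(increments=[[[-0.8,0.1,0],0.8,-1],[[-1.6,0.2,0],1.6,-1],[[-2.4,0.3,0],2.4,-1],[[-3.2,0.4,0],3.1,-1],[[-3.2,0.4,0],3.1,-1]])

```text
time_s: 11.0
ee_pos: [0.5796, 0.1372, 0.294]
tcp_rot: [-1.919, -2.471, -0.017]
wrist_force: [0.2, -0.7, -4.0]
width: 0.0188
```

Call:
drive_tool(increments=[[[-3.2,0.4,0],3.1,-1],[[-3.2,0.4,0],3.1,-1],[[-3.2,0.4,0],3.1,-1],[[-3.2,0.4,0],3.1,-1],[[-3.2,0.4,0],3.1,-1]])

```text
time_s: 11.5
ee_pos: [0.6219, -0.0185, 0.291]
tcp_rot: [-2.234, -2.187, -0.013]
wrist_force: [0.3, 0.1, -3.6]
width: 0.0189
```

Call:
drive_tool(increments=[[[-3.2,0.4,0],3.1,-1],[[-3.2,0.4,0],3.1,-1],[[-3.2,0.4,0],3.1,-1],[[-3.2,0.4,0],3.1,-1],[[-2.4,0.3,0],2.4,-1]])

```text
time_s: 12.0
ee_pos: [0.6218, -0.172, 0.2882]
tcp_rot: [-2.497, -1.879, -0.01]
wrist_force: [0.9, 1.0, -4.0]
width: 0.0192
```

Call:
drive_tool(increments=[[[-1.6,0.2,0],1.6,-1],[[-0.8,0.1,0],0.8,-1]])

```text
time_s: 12.2
ee_pos: [0.6181, -0.1944, 0.2883]
tcp_rot: [-2.534, -1.829, -0.011]
wrist_force: [0.3, 1.0, -3.3]
width: 0.0189
```

```bash
python3 st.py
```

```text
12.2 q [-0.368  0.415  0.905  0.015  1.832 -0.043] p [ 0.6181 -0.1944  0.2883] F [ 0.3  1.  -3.3] w 0.0189 r 0.648
[[0.3151, 0.9491, -0.0041], [0.949, -0.3149, 0.0173], [0.0152, -0.0094, -0.9998]] yang -18.36 tilt 1.02
```

Call:
drive_tool(increments=[[[0,0,-0.8],0,-1],[[0,0,-1.6],0,-1],[[0,0,-2.4],0,-1],[[0,0,-2.4],0,-1],[[0,0,-2.4],0,-1]])

```text
time_s: 12.7
ee_pos: [0.619, -0.1924, 0.3871]
tcp_rot: [-2.53, -1.837, -0.013]
wrist_force: [-0.5, -0.2, -4.9]
width: 0.0191
```

Call:
drive_tool(increments=[[[0,0,-1.6],0,-1],[[0,0,-1],0,-1],[[0,0,-1],0,-1],[[0,0,-1],0,-1],[[0,0,-1],0,-1]])

```text
time_s: 13.2
ee_pos: [0.6192, -0.1933, 0.4425]
tcp_rot: [-2.53, -1.837, -0.013]
wrist_force: [0.8, -0.0, -4.4]
width: 0.019
```

```bash
python3 st.py
```

```text
13.2 q [-0.366  0.537  0.431  0.019  2.182 -0.041] p [ 0.6192 -0.1933  0.4425] F [ 0.8 -0.  -4.4] w 0.019 r 0.649
[[0.3092, 0.951, -0.0019], [0.9509, -0.3092, 0.0171], [0.0156, -0.0071, -0.9999]] yang -18.01 tilt 0.98
```

Call:
drive_tool(increments=[[[0,0,-1],0,-1],[[0,0,-1],0,-1],[[0,0,-1],0,-1],[[0,0,-1],0,-1],[[0,0,-1],0,-1]])

```text
time_s: 13.7
ee_pos: [0.6189, -0.194, 0.4921]
tcp_rot: [-2.529, -1.838, -0.013]
wrist_force: [23.3, -6.7, 38.7]
width: 0.0194
```

Call:
drive_tool(increments=[[[0,1,-1],0,-1],[[0,2,-1],0,-1],[[0,2,-2],0,-1]])

```text
time_s: 14.0
ee_pos: [0.6251, -0.1979, 0.494]
tcp_rot: [2.534, 1.837, 0.044]
wrist_force: [0.3, -0.6, -3.6]
width: 0.0192
```

```bash
python3 st.py
```

```text
14.0 q [-0.37   0.671  0.122  0.024  2.323 -0.037] p [ 0.6251 -0.1979  0.494 ] F [ 0.3 -0.6 -3.6] w 0.0192 r 0.656
[[0.3107, 0.9501, 0.0298], [0.9504, -0.311, 0.0071], [0.016, 0.0261, -0.9995]] yang -18.13 tilt 1.75
```

Call:
drive_tool(increments=[[[0,3,-2],0,-1],[[0,4,-3],0,-1],[[0,4,-3],0,-1],[[0,4,-2.5],0,-1]])

```text
time_s: 14.4
ee_pos: [0.6426, -0.2064, 0.5033]
tcp_rot: [2.469, 1.787, 0.133]
wrist_force: [0.2, -0.5, -4.0]
width: 0.0191
```

```bash
python3 st.py
```

```text
14.4 q [-0.375  0.66   0.122  0.031  2.237 -0.036] p [ 0.6426 -0.2064  0.5033] F [ 0.2 -0.5 -4. ] w 0.0191 r 0.675
[[0.3115, 0.9422, 0.1231], [0.9501, -0.3112, -0.0224], [0.0172, 0.1239, -0.9921]] yang -18.28 tilt 7.19
```

Call:
drive_tool(increments=[[[0,4.4,-2.2],0,-1],[[0,4.5,-2.1],0,-1],[[0,4.6,-1.9],0,-1],[[0,4.6,-1.8],0,-1],[[0,4.6,-1.6],0,-1]])

```text
time_s: 14.9
ee_pos: [0.6845, -0.2222, 0.4974]
tcp_rot: [2.378, 1.719, 0.245]
wrist_force: [0.4, 0.5, -3.5]
width: 0.0194
```

Call:
drive_tool(increments=[[[0,4.7,-1.4],0,-1],[[0,4.7,-1.3],0,-1],[[0,4.8,-1.2],0,-1],[[0,4.8,-1.1],0,-1],[[0,4.8,-1],0,-1]])

```text
time_s: 15.4
ee_pos: [0.7278, -0.238, 0.4958]
tcp_rot: [2.277, 1.643, 0.356]
wrist_force: [0.4, -0.3, -4.9]
width: 0.0193
```

```bash
python3 st.py
```

```text
15.4 q [-0.379  0.699  0.123  0.045  1.921 -0.034] p [ 0.7278 -0.238   0.4958] F [ 0.4 -0.3 -4.9] w 0.0193 r 0.766
[[0.311, 0.8731, 0.3755], [0.9502, -0.2939, -0.1035], [0.02, 0.389, -0.921]] yang -18.6 tilt 22.92
```

Call:
drive_tool(increments=[[[0,-1,-1.2],0,-1],[[0,-2,-2.4],0,-1],[[0,-2.5,-3],0,-1],[[0,-2.5,-3],0,-1],[[0,-1,-1.2],0,-1]])

```text
time_s: 15.9
ee_pos: [0.6051, -0.199, 0.5658]
tcp_rot: [2.272, 1.64, 0.36]
wrist_force: [0.3, 0.8, -3.6]
width: 0.019
```

```bash
python3 st.py
```

```text
15.9 q [-0.396  0.278  0.544  0.052  1.916 -0.048] p [ 0.6051 -0.199   0.5658] F [ 0.3  0.8 -3.6] w 0.019 r 0.637
[[0.3108, 0.8708, 0.3808], [0.9503, -0.2929, -0.1059], [0.0193, 0.3948, -0.9186]] yang -18.59 tilt 23.28
```

Call:
drive_tool(increments=[[[0,0.4,-1],0,-1],[[0,0.8,-2],0,-1],[[0,0.6,-1.5],0,-1],[[0,0.4,-1],0,-1],[[0,0.3,-0.7],0,-1]])

```text
time_s: 16.4
ee_pos: [0.605, -0.2005, 0.6258]
tcp_rot: [2.276, 1.643, 0.357]
wrist_force: [-9.2, 2.3, 3.3]
width: 0.0192
```

Call:
drive_tool(increments=[[[0,1,-1],0,-1],[[0,2,-1.5],0,-1],[[0,3,-2],0,-1],[[0,4,-2.5],0,-1],[[0,4,-2.5],0,-1]])

```text
time_s: 16.9
ee_pos: [0.6018, -0.201, 0.6574]
tcp_rot: [2.203, 1.589, 0.429]
wrist_force: [-0.7, 0.5, -4.6]
width: 0.0191
```

```bash
python3 st.py
```

```text
16.9 q [-0.406  0.444  0.122  0.07   2.077 -0.035] p [ 0.6018 -0.201   0.6574] F [-0.7  0.5 -4.6] w 0.0191 r 0.634
[[0.3106, 0.8312, 0.4611], [0.9503, -0.2819, -0.1319], [0.0203, 0.4792, -0.8775]] yang -18.73 tilt 28.66
```

Call:
drive_tool(increments=[[[0,4.2,-2.2],0,-1],[[0,4.2,-2.2],0,-1],[[0,4.2,-2.2],0,-1],[[0,4.2,-2.2],0,-1]])

```text
time_s: 17.3
ee_pos: [0.6055, -0.2038, 0.6863]
tcp_rot: [2.123, 1.53, 0.504]
wrist_force: [0.0, 0.1, -4.7]
width: 0.0189
```

```bash
python3 st.py
```

```text
17.3 q [-0.412  0.416  0.123  0.079  1.998 -0.034] p [ 0.6055 -0.2038  0.6863] F [ 0.   0.1 -4.7] w 0.0189 r 0.639
[[0.3103, 0.7768, 0.548], [0.9504, -0.2663, -0.1607], [0.0211, 0.5707, -0.8209]] yang -18.92 tilt 34.82
```

Call:
drive_tool(increments=[[[0,-0.7,0.7],0,-1],[[-0.1,-1.4,1.5],0,-1],[[0,-2.1,2.2],0,-1],[[-0.1,-2.8,2.9],0,-1],[[0,-2.8,2.9],0,-1]])

```text
time_s: 17.8
ee_pos: [0.5836, -0.1957, 0.5451]
tcp_rot: [2.123, 1.529, 0.504]
wrist_force: [1.6, -0.0, -3.3]
width: 0.0192
```

Call:
drive_tool(increments=[[[-0.1,-2.8,2.9],0,-1],[[0,-2.8,2.9],0,-1],[[-0.1,-2.8,2.9],0,-1],[[0,-2.8,2.9],0,-1],[[-0.1,-2.8,2.9],0,-1]])

```text
time_s: 18.3
ee_pos: [0.5532, -0.1844, 0.3459]
tcp_rot: [2.123, 1.53, 0.503]
wrist_force: [0.1, -1.1, -4.1]
width: 0.0195
```

Call:
drive_tool(increments=[[[0,-2.8,2.9],0,-1],[[-0.1,-2.1,2.2],0,-1],[[0,-1.4,1.5],0,-1],[[0,-0.7,0.7],0,-1]])

```text
time_s: 18.7
ee_pos: [0.5379, -0.1783, 0.2447]
tcp_rot: [2.127, 1.532, 0.501]
wrist_force: [0.3, -0.5, -3.4]
width: 0.0191
```

```bash
cat > chk.py <<'E'
import sys
from h import *
from workcell import manip,imaging
k=sys.argv[1]
s=manip.get_state(); M=R.from_rotvec(s["tcp_rot"]).as_matrix(); t=np.array(s["ee_pos"])
c=t-.106*M[:,1]+.09*M[:,2]; D=np.array([.502,-.163,.060])-c; print("corner FK",c.round(4),"tool delta cm",(M.T@D*100).round(2))
ims=[]
for n in ("scene","wrist","top"):
    cp=imaging.camera_params(n); p,d=imaging.read_camera(n); T=cp["pose"];K=cp["mtx"]; X=cloud(d,K,T); H=hsv(p); ims.append(p[:,:,::-1])
    L=(X-t)@M; L=np.stack([-L[...,1],L[...,0]*1.,.094-L[...,2]],-1)  # tray frame (y sign flipped ok)
    inb=(d>0)&(abs(L[...,0])+abs(L[...,1])<.13)&(abs(L[...,2]-.025)<.045)
    for nm,lo,hi in (("amber",6,20),("green",50,85),("blue",105,130),("red",174,185)):
        h=H[...,0].astype(int); h=np.where(h<5,h+180,h); m=inb&(h>=lo)&(h<=hi)&(H[...,1]>150)&(H[...,2]>50)
        if m.sum()>5: print(n,nm,m.sum(),"tray",(np.median(L[m],0)*1000).round(),"world",np.median(X[m],0).round(3))
cv2.imwrite(f"pics/chk{k}.png",np.hstack([ims[0][:,120:520],ims[1][:,120:520]]))
E
python3 st.py; python3 chk.py 0
```

```text
18.7 q [-0.421 -0.236  1.773  0.091  1.008 -0.123] p [ 0.5379 -0.1783  0.2447] F [ 0.3 -0.5 -3.4] w 0.0191 r 0.567
[[0.3105, 0.7794, 0.5442], [0.9503, -0.2673, -0.1593], [0.0213, 0.5667, -0.8237]] yang -18.93 tilt 34.55
corner FK [ 0.5042 -0.1643  0.1105] tool delta cm [-0.06 -3.07  4.02]
scene amber 43 tray [72. -8. 13.] world [ 0.522 -0.18   0.136]
scene green 42 tray [ 55. -24.  14.] world [ 0.533 -0.199  0.147]
scene blue 43 tray [64. 18. 14.] world [ 0.538 -0.157  0.142]
wrist amber 1297 tray [79. -8. 17.] world [ 0.516 -0.177  0.136]
wrist green 1206 tray [ 61. -25.  17.] world [ 0.524 -0.198  0.146]
wrist blue 1368 tray [70. 16. 17.] world [ 0.53  -0.156  0.141]
wrist red 2355 tray [93.  1. 39.] world [ 0.492 -0.158  0.146]
top blue 6 tray [66. 23. 18.] world [ 0.535 -0.151  0.145]
```

View pics/chk0.png

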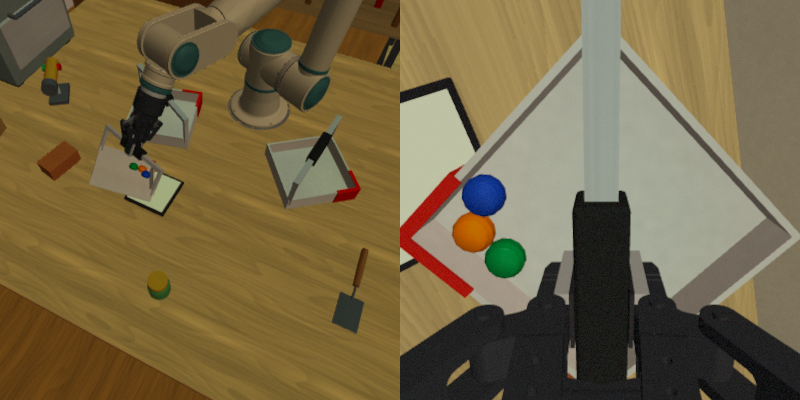

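Call:
drive_tool(increments=[[[1,0,0],0,-1],[[-1,0,0],0,-1],[[1,0,0],0,-1],[[-1,0,0],0,-1],[[0,0,0],0,-1]])

```text
time_s: 19.35
ee_pos: [0.5389, -0.1792, 0.2481]
tcp_rot: [2.124, 1.53, 0.503]
wrist_force: [-0.7, 0.7, -5.5]
width: 0.0191
```

Call:
drive_tool(increments=[[[0,-0.4,0.5],0,-1],[[0,-0.9,1.2],0,-1],[[0,-0.9,1.2],0,-1],[[0,-0.6,0.8],0,-1],[[0,-0.2,0.3],0,-1]])

```text
time_s: 19.85
ee_pos: [0.5369, -0.1768, 0.1957]
tcp_rot: [2.126, 1.532, 0.501]
wrist_force: [-0.7, -0.0, -2.7]
width: 0.019
```

```bash
python3 st.py; python3 chk.py 1
```

```text
19.85 q [-0.419 -0.206  1.847  0.097  0.903 -0.133] p [ 0.5369 -0.1768  0.1957] F [-0.7 -0.  -2.7] w 0.019 r 0.565
[[0.3104, 0.7791, 0.5447], [0.9504, -0.2671, -0.1595], [0.0213, 0.5672, -0.8233]] yang -18.93 tilt 34.58
corner FK [ 0.5033 -0.1628  0.0615] tool delta cm [-0.06 -0.18  0.05]
scene amber 35 tray [81. -1. 15.] world [ 0.516 -0.168  0.084]
scene green 37 tray [ 64. -17.  14.] world [ 0.526 -0.19   0.093]
scene blue 36 tray [63. 20. 13.] world [ 0.538 -0.154  0.094]
wrist amber 1346 tray [86. -0. 17.] world [ 0.512 -0.166  0.084]
wrist green 1239 tray [ 68. -17.  18.] world [ 0.52  -0.187  0.094]
wrist blue 1374 tray [68. 18. 17.] world [ 0.531 -0.154  0.094]
wrist red 2355 tray [93.  1. 39.] world [ 0.492 -0.156  0.098]
top blue 9 tray [66. 24. 17.] world [ 0.537 -0.149  0.096]
top red 8 tray [80. 26. 37.] world [ 0.513 -0.14   0.104]
```

View pics/chk1.png

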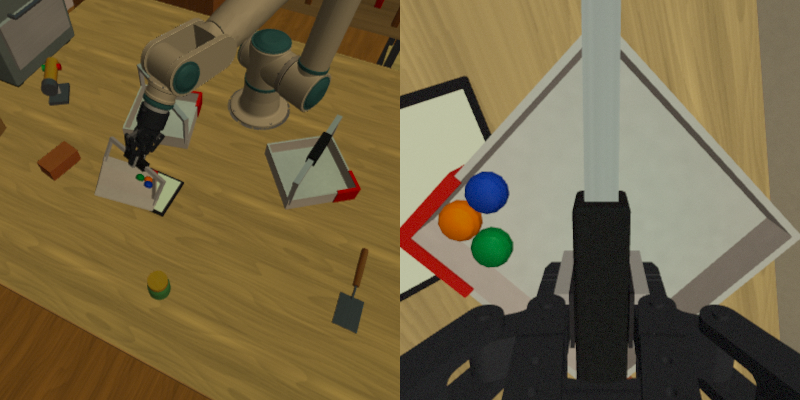

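Call:
drive_tool(increments=[[[0,0,0],0,-1],[[0,0,0],0,-1],[[0,0,0],0,-1]])

```text
time_s: 20.3
ee_pos: [0.5376, -0.1771, 0.1981]
tcp_rot: [2.124, 1.53, 0.503]
wrist_force: [0.1, -0.1, -3.8]
width: 0.0192
```

```bash
python3 st.py; python3 -c "
from workcell import manip; print(manip.hand_in())"
```

```text
20.3 q [-0.419 -0.207  1.844  0.097  0.904 -0.133] p [ 0.5376 -0.1771  0.1981] F [ 0.1 -0.1 -3.8] w 0.0192 r 0.566
[[0.3103, 0.7773, 0.5473], [0.9504, -0.2663, -0.1606], [0.0209, 0.57, -0.8214]] yang -18.91 tilt 34.78
the job is handed in; nothing more can be done
None
```

I picked up the smallest tray by its grip, carried it level to the light pad and tipped it about 35° towards the red corner. I handed the job in at 20.3 s, still holding it.

**How the tilt was made:** the moves can only turn about the tool's z, so I pushed the arm against its reach limit, which tips the tool. I first tried this with an empty gripper and straightened the tool again before the grasp.

**Last checks:**
- **Tilt and grip:** the tilt was 34.8°, and the grip was firm at 19 mm opening.
- **Corner position:** worked out from the arm pose, the inner red corner is within about 2 mm of the pad centre. It is about 5 cm above the pad face.
- **Cabochons:** after the tilt, amber was jammed slightly off the corner, so I gave the tray a small side-to-side shake. The wrist picture then showed all three nested in the corner, at about (86, 0), (68, -17) and (68, 18) mm in the tray frame.
- **Jar, paddle and brick:** they appear in their places in the final view.

**Less certain:**
- **Where the tilt happened:** it was made at 0.49 to 0.69 m height above the pad area. At about 23°, which is within the 15 to 25° where the parts start to slide, the corner had drifted about 17 cm outward from the pad centre. I brought it back before finishing the tilt.
- **Forces:** running into the elbow's range limit gave brief peaks of up to about 63 N with the gripper empty and 46 N with the tray held, against the 120 N limit. I did not log the force inside each move.
- **Camera agreement:** the scene camera put the cabochons about 5 mm nearer the tray centre than the wrist camera did.

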